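# Clear the transit chocks and shut the filter drawer

### The arm

A 6-joint arm with a two-finger parallel gripper is mounted at the origin on the work surface. World frame = base frame: x ahead of the robot, y to its left, z up, the work surface at z = 0. Lengths are in m, angles in degrees, forces in N, time in s.
With the tool pointing down it reaches from about 0.3 to 0.75 m from the base axis. Payload 8.5 kg.
Tool frame: the origin (TCP) lies between the finger pads; the fingertips stand ahead of it and the grasp point (between the pads) lies 8 mm behind it (env.tcp_to_tips is the z of the fingertips in the tool frame, in m); z points along the fingers, x is the direction in which the jaws open and shut, and the axes are right-handed (so a half turn about z gives the same grasp; the last joint's range is limited). The gripper opens to 85 mm and grips with 20 to 120 N. Pads are 22 mm wide; open, the fingers measure 114 mm over their backs; the gripper's body (76 mm by 85 mm) begins 54 mm behind the grasp point. The pads swing forward as they close: fully open they stand 13 mm farther back than shut.
Start: joints at [-83.383, 21.807, 74.336, -0, 83.858, -12.336], TCP at [0.179, -0.52, 0.242] pointing down, gripper open.
Joint ranges: [-178.18, 178.18], [-50.72, 133.34], [12.68, 142.11], [-81.47, 261.47], [9.98, 163.14], [-165.26, 165.26]. Speed limits (degrees/s): [136.94, 136.94, 180, 180, 180, 180].

### API

Orientations are given as a 3x3 rotation matrix whose columns are the frame's x, y, z axes.
In Python, from rig import observe, viewer, env gives the robot as it stands.
- The arm moves only by the tool jog_arm, never from a script. Its arguments are lists of equal length, an entry for each row: "dr": the turn, a rotation vector about the tool's x, y, z in rad, a list of three; "slide": the shift along the tool's x, y, z in m, a list of three; "gripper": the opening, from -1 (shut) to 1 (fully open), so that 0 is half open. In form: {"dr": [[rx, ry, rz], ...], "slide": [[dx, dy, dz], ...], "gripper": [gripper, ...]}. A call has exactly 10 rows; each row shifts and turns the commanded pose from where the row before left it, along the tool's axes as they then stand; what a row does not reach is not made up. A row lasts 1/10 s, in which the tool goes at most 50 mm and 8.59 degrees, less where a joint would pass 70% of its speed; a pose out of reach is approached as far as the arm can. A call is refused whole if a number of a shift passes 0.05 or a number of a turn 0.15, either way. A call with a gripper value outside its range is refused whole. The fingers move at their own pace and stop on an object; "force" is the grip in N (left out, the last holds). Time passes only in rows, so rows that do not move let the fingers close, or fill a call up. It gives the time, the measured TCP pose, the force and the opening at its end, in the units of the state.
- observe(): the state, without advancing time (a new reading comes with each control period).
- viewer.get_image(name): name is "scene" or "top" or "wrist"; returns a dict with "pixels" (480x640x3 uint8, blue, green, red), "camera_matrix" (3x3 intrinsics, pixels), "R" (3x3) and "t" (3): a world point X has camera coordinates R X + t. Camera axes: x right, y down, z forward; pixel columns grow to the right and rows downward; lengths in m; the calibration is good to about 2 mm. A picture is of the moment at which its call begins. There is no depth.
- env.close_job(): hands the job in, once; it reports no verdict.
The state is a dict: "time_s": time; "q": joint angles; "qvel": joint speeds; "joint_efforts": joint torques, N m; "position": TCP position; "tool_rot": TCP orientation; "ft_force": force on the tool from outside, world axes, zero at the start; "wrist_torque": the same for the moment, N m; "grip_width": finger opening in m.
Only numpy, scipy, OpenCV 4.12 (cv2) and the standard library are available. Lean on these libraries where they do the work, as an engineer would, in place of code of your own. Each camera call takes 0.05 s, during which the arm holds its last target.

### The job

The air-filter unit on the repair bench has arrived with its drawer open and two wooden transit chocks: one stands in the drawer beside the filter cartridge, the other lies on the bench in front of the drawer. First put both chocks into the open scrap bin, then push the drawer fully home until it clicks past its detent and stays shut, with the filter cartridge still lying flat in the drawer. Leave the other things on the bench where they are.

Things in the scene. Friction and masses are not known exactly. Their poses are not given: they have to be found in the camera images.
- unit: dark-grey filter unit fixed to the bench, 260 deep (x) x 250 wide (y) x 85 mm tall; origin at the centre of its underside. The drawer opens along the unit's own -x axis (roughly the robot's left, world +y); shut, its outer face is at x = -130 mm in this frame. The opening (76 mm above the bench) is too low for the standing chock
- drawer (a joint): opening of the drawer in m: 0 = fully home against the stop, 0.14 to 0.19 at the start. It slides with little drag; a sprung detent resists (about 7 N) as the opening falls from 15 to 7 mm and then pulls the drawer in the rest of the way
- drawer_front (a point): centre of the outer, flat face of the drawer's front panel, 70 mm above the bench; the panel is 246 wide (y), 14 thick (x), from 10 to 95 mm above the bench (10 mm higher than the unit's top), without a projecting handle. Axes as the unit's; moves with the drawer
- drawer_floor (a point): middle of the drawer's inner floor, 15 mm above the bench. Axes as the unit's; moves with the drawer. The tray is 220 deep (x) x 200 wide (y) with 5 mm walls that rise to 43 mm above the bench; the front panel stands at its -x end
- chock_a: plain wooden block standing in the drawer, 60 (x) x 45 (y) x 80 mm tall (z); origin at the centre of its underside, 15 mm above the bench. It stands in the left or the right half of the open part of the drawer; clear of the walls and the cartridge in its upper half, where it can be gripped across its 45 mm (y)
- chock_a_mid (a point): centre of the block chock_a
- chock_b: the same kind of wooden block lying on the bench in front of the drawer, 80 (x) x 45 (y) x 60 mm tall (z) as it lies; origin at the centre of its underside
- chock_b_mid (a point): centre of the block chock_b
- cartridge: white flat filter cartridge with paper pleats on top, 85 (x) x 60 (y) x 25 mm tall, lying loose in the other half of the drawer; origin at the centre of its underside. It stays in the drawer
- bin: open-topped grey plastic scrap bin fixed to the bench, 180 (x) x 220 (y) x 120 mm tall, walls and floor 4 mm; origin at the centre of its underside
- jar: lidded jar, blue cap, 64 mm across, 75 mm tall; a bystander to leave in place; origin at its underside
- board_mod: circuit-board module, 85 x 70 mm, 39 mm tall; a bystander to leave in place; origin at its underside
- parts_box: clear three-bay parts box, 100 x 140 x 35 mm tall; a bystander to leave in place; origin at its underside
- driver: screwdriver, 190 mm long, lying flat on top of the unit; a bystander to leave in place; origin at its underside
Things that resemble listed ones, but are neither listed nor needed, are in the scene too. Leave any yellow look-alike of the chock_b alone. Of the things shaped like the cartridge, the white one is meant.

How it is judged (in metres and radians):
On the way, in this order (a step that is already met when the one before it is completed fails the run):
1. both chocks are in the bin, at rest, while the drawer is still open (x of chock_a_mid in the frame of bin between -0.09 and 0.09 m and y of chock_a_mid in the frame of bin between -0.11 and 0.11 m and z of chock_a_mid in the frame of bin between 0 and 0.115 m and linear speed of each of chock_a, chock_b below 0.05 m/s and x of chock_b_mid in the frame of bin between -0.09 and 0.09 m and y of chock_b_mid in the frame of bin between -0.11 and 0.11 m and z of chock_b_mid in the frame of bin between 0 and 0.115 m and value of joint drawer above 0.02 m), for 0.1 s.
2. the drawer is home behind its detent (value of joint drawer below 0.003 m and velocity of joint drawer between -0.02 and 0.02 m/s), for 0.2 s.
At the end, for the whole second after the job is handed in: both chocks rest in the bin (their centres between its walls and below its rim), the drawer is home (opening under 3 mm) and at rest, and the cartridge lies flat (within 0.2 rad) on the drawer's floor (all of step 2 and x of chock_a_mid in the frame of bin between -0.09 and 0.09 m and y of chock_a_mid in the frame of bin between -0.11 and 0.11 m and z of chock_a_mid in the frame of bin between 0 and 0.115 m and linear speed of each of chock_a, chock_b below 0.05 m/s and x of chock_b_mid in the frame of bin between -0.09 and 0.09 m and y of chock_b_mid in the frame of bin between -0.11 and 0.11 m and z of chock_b_mid in the frame of bin between 0 and 0.115 m and x of cartridge in the frame of drawer_floor between -0.11 and 0.11 m and y of cartridge in the frame of drawer_floor between -0.1 and 0.1 m and z of cartridge in the frame of drawer_floor between -0.01 and 0.012 m and angle between cartridge's own z axis and vertical below 0.2 rad); the robot touches nothing.
It fails at once if a bystander (jar, board module, parts box, screwdriver) is moved by more than 40 mm (distance of any of jar, board_mod, parts_box, driver from where it was at the start of the episode above 0.04 m).
It also fails if it takes over 67 s, if anything falls off the work surface, if the arm or the gripper's body presses on something with over 40 N, if the wrist force passes 120 N, or if a joint passes its speed limit or range.

## Working session

There is one attempt and no reset: what is moved stays moved. The work goes in short steps, Python scripts to look and compute and a tool call to move; the robot and the scene stay as the last step left them, time stands still between calls to the robot, and variables do not carry over. Pictures are saved under pics/ and viewed, and the job is handed in when it is done.

Besides the shell and the picture viewer there is one more tool, called after "Request:" as name(argument=value, ...) on one line, values as JSON. jog_arm: Moves the arm, as the interface text tells. Its arguments: {"type":"object","properties":{"dr":{"type":"array","items":{"type":"array","items":{"type":"number"}}},"slide":{"type":"array","items":{"type":"array","items":{"type":"number"}}},"gripper":{"type":"array","items":{"type":"number"}},"force":{"type":"number"}},"required":["dr","slide","gripper"]}

```bash
mkdir -p pics; python3 - <<'E'
from rig import observe, viewer, env
import cv2
for n in ["scene","top","wrist"]:
    d=viewer.get_image(n); cv2.imwrite(f"pics/{n}0.png",d["pixels"]); print(n,d["camera_matrix"],d["R"],d["t"])
s=observe()
for k in s: print(k,s[k])
print(env.tcp_to_tips)
E
```

```text
scene [[470.31236124   0.         323.31663948]
 [  0.         470.31236124 235.03785685]
 [  0.           0.           1.        ]] [[-0.74760532  0.66410445  0.0071805 ]
 [ 0.5763627   0.65412748 -0.48981963]
 [-0.32998836 -0.36205319 -0.87179422]] [ 0.43298147 -0.269609    1.29793809]
top [[606.5020983    0.         320.24338238]
 [  0.         606.5020983  239.57465788]
 [  0.           0.           1.        ]] [[ 0.00810428 -0.99992965  0.0086607 ]
 [-0.99391089 -0.00900667 -0.10981813]
 [ 0.10988841 -0.00771797 -0.99391397]] [-0.00978142  0.55710077  1.46119862]
wrist [[347.62047942   0.         327.35073136]
 [  0.         347.62047942 238.65217209]
 [  0.           0.           1.        ]] [[ 3.25531222e-01 -9.45531288e-01 -7.70611191e-05]
 [-8.96216181e-01 -3.08578798e-01  3.18709401e-01]
 [-3.01373490e-01 -1.03680797e-01 -9.47852474e-01]] [-0.55204708 -0.04175616  0.37956088]
time_s 0.15
q [-8.33805660e+01  2.18330964e+01  7.43703875e+01 -7.45625041e-04
  8.38572259e+01 -1.23352982e+01]
qvel [ 0.01620027 -0.11486178 -0.09224911 -0.0792078   0.05803827 -0.11940566]
joint_efforts [ 1.29719054e-03 -4.48627889e+01 -2.31344336e+01 -1.90445994e-04
  3.87469889e-03 -1.92312649e-05]
position [ 0.17862774 -0.51997938  0.24187032]
tool_rot [[ 3.24822279e-01 -9.45775063e-01 -1.34995369e-04]
 [-9.45774503e-01 -3.24822236e-01  1.05103035e-03]
 [-1.03788779e-03 -2.13722895e-04 -9.99999439e-01]]
ft_force [ 0.1317888  -0.53028453  0.3267472 ]
wrist_torque [-0.02252579  0.00273769  0.02118801]
grip_width 0.08535423254784988
0.011
```

View pics/scene0.png

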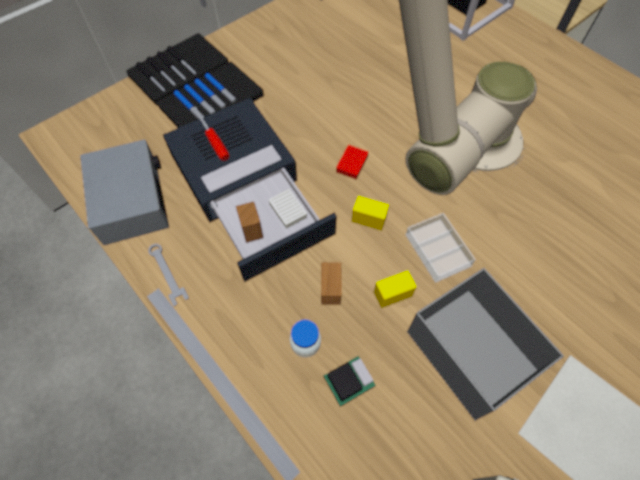

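View pics/top0.png

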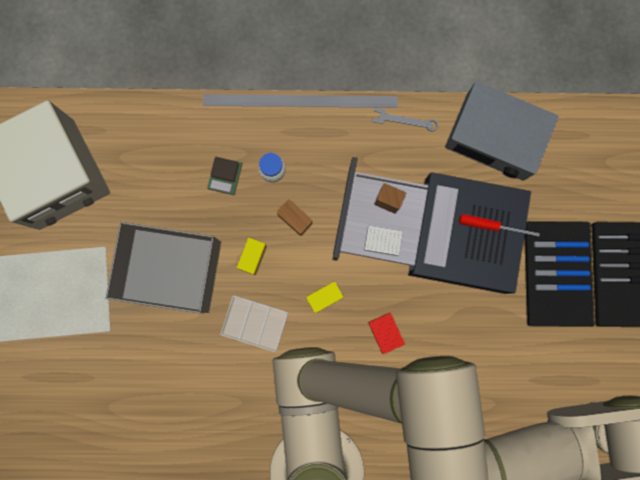

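Seen in top: brown block in the drawer (390,198) = chock_a; brown block in front of it (295,217) = chock_b. Look-alikes to avoid are the yellow blocks (251,256) and (325,297), and the red cartridge shape (386,333). The white cartridge is at (383,240), the bin at (165,268). I'll check this in a close crop.

```bash
cat > h.py <<'E'
import numpy as np, cv2
def ray(d,u,v,z):
    K,R,t=d["camera_matrix"],d["R"],d["t"]
    c=-R.T@t; r=R.T@np.linalg.inv(K)@np.array([u,v,1.]); return c+r*(z-c[2])/r[2]
def proj(d,X):
    p=d["camera_matrix"]@(d["R"]@np.asarray(X,float)+d["t"]); return p[:2]/p[2]
def crop(d,x0,y0,x1,y1,s,name):
    cv2.imwrite(name,cv2.resize(d["pixels"][y0:y1,x0:x1],None,fx=s,fy=s,interpolation=cv2.INTER_CUBIC))
E
python3 - <<'E'
import cv2
from h import *
im=lambda n:{"pixels":cv2.imread(f"pics/{n}0.png")}
crop(im("top"),265,150,445,285,4.4,"pics/tc1.png")
crop(im("top"),95,140,295,290,4,"pics/tc2.png")
crop(im("scene"),160,90,360,240,4,"pics/sc1.png")
E
```

```text
(no output)
```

View pics/tc1.png

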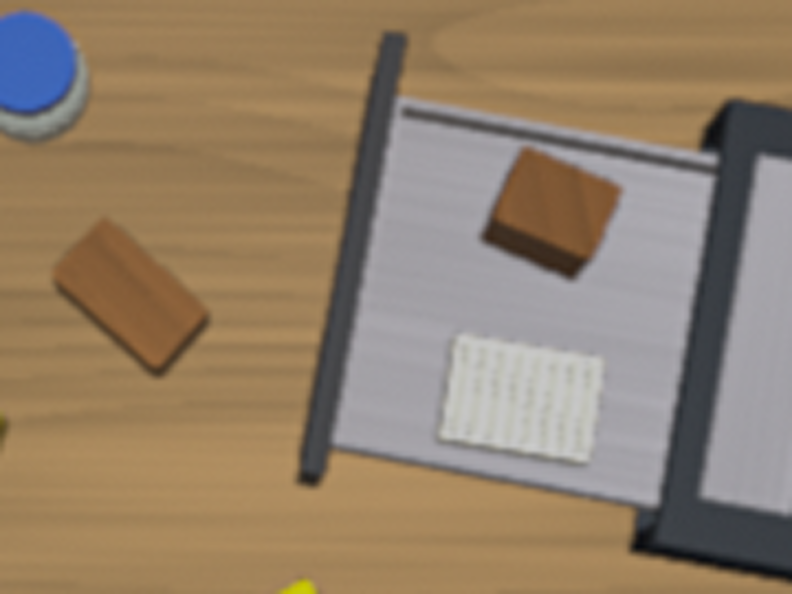

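View pics/tc2.png

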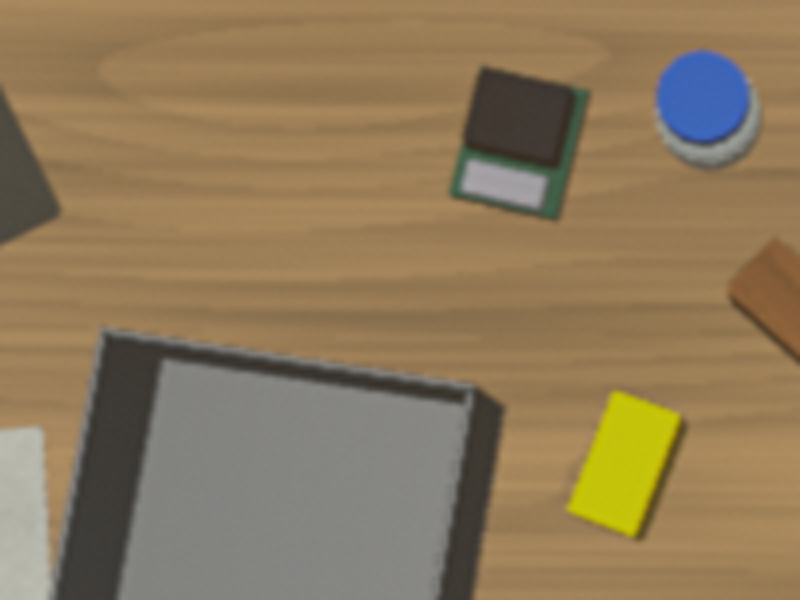

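```bash
python3 - <<'E'
import cv2
from h import *
im=lambda n:{"pixels":cv2.imread(f"pics/{n}0.png")}
crop(im("scene"),190,160,390,310,4,"pics/sc1.png")
E
```

```text
(no output)
```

View pics/sc1.png

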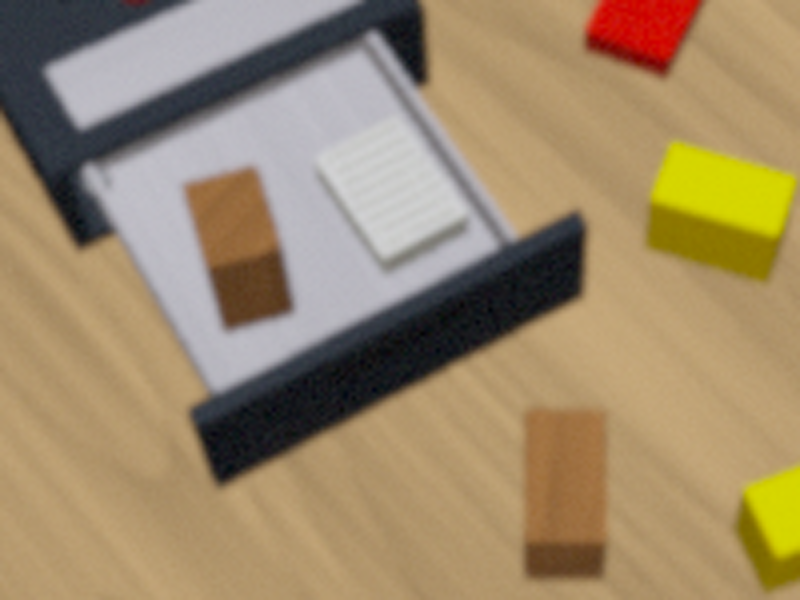

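```bash
python3 - <<'E'
from rig import viewer, observe
from h import *
T=viewer.get_image("top"); S=viewer.get_image("scene")
import pickle; pickle.dump((T,S),open("cams.pkl","wb"))
def f(d,pts,s,o,z):
    for p in pts:
        X=ray(d,p[0]/s+o[0],p[1]/s+o[1],z); print(np.round(X,4),end=' ')
    print()
print("A top");f(T,[(530,148),(620,190),(590,248),(497,208)],4.4,(265,150),.095)
print("A scene");f(S,[(185,184),(258,167),(278,247),(210,265)],4,(190,160),.095)
print("B top");f(T,[(103,218),(209,317),(160,372),(54,268)],4.4,(265,150),.06)
print("B scene");f(S,[(527,410),(606,410),(604,542),(527,542)],4,(190,160),.06)
print("cart top");f(T,[(455,333),(604,355),(588,463),(438,440)],4.4,(265,150),.04)
print("front panel outer top edge");f(T,[(385,33),(300,480)],4.4,(265,150),.095)
print("inner edge");f(T,[(406,37),(322,482)],4.4,(265,150),.095)
print("tray wall outer");f(T,[(400,97),(720,160)],4.4,(265,150),.043)
print("front scene");f(S,[(192,412),(580,212)],4,(190,160),.095)
print("unit top corners");f(T,[(429,174),(530,190),(516,291),(411,279)],1,(0,0),.085)
print("bin rim");f(T,[(121,223),(220,238),(208,311),(108,297)],1,(0,0),.12)
print("bin rim sc");f(S,[(484,271),(560,353),(482,414),(409,328)],1,(0,0),.12)
print("jar");f(T,[(271,163)],1,(0,0),.075)
print("yel");f(T,[(251,256),(325,297)],1,(0,0),.06)
print("board");f(T,[(225,174)],1,(0,0),.03)
E
```

```text
A top
[ 0.6854 -0.1586  0.095 ] [ 0.6628 -0.2072  0.095 ] [ 0.6309 -0.1907  0.095 ] [ 0.6523 -0.1407  0.095 ] 
A scene
[ 0.6645 -0.2031  0.095 ] [ 0.6263 -0.1849  0.095 ] [ 0.6505 -0.1352  0.095 ] [ 0.6859 -0.1509  0.095 ] 
B top
[0.651  0.0733 0.06  ] [0.5964 0.0143 0.06  ] [0.5657 0.0409 0.06  ] [0.6228 0.0999 0.06  ] 
B scene
[0.6018 0.0196 0.06  ] [0.5691 0.0485 0.06  ] [0.6228 0.1052 0.06  ] [0.6536 0.0781 0.06  ] 
cart top
[ 0.5915 -0.1228  0.04  ] [ 0.5799 -0.2058  0.04  ] [ 0.5194 -0.1965  0.04  ] [ 0.5315 -0.1133  0.04  ] 
front panel outer top edge
[ 0.7481 -0.08    0.095 ] [ 0.5043 -0.0352  0.095 ] 
inner edge
[ 0.746  -0.0914  0.095 ] [ 0.5033 -0.047   0.095 ] 
tray wall outer
[ 0.7245 -0.0917  0.043 ] [ 0.6903 -0.2713  0.043 ] 
front scene
[ 0.7474 -0.0845  0.095 ] [ 0.5085 -0.0408  0.095 ] 
unit top corners
[ 0.712  -0.2646  0.085 ] [ 0.6754 -0.5068  0.085 ] [ 0.4335 -0.4665  0.085 ] [ 0.4597 -0.2192  0.085 ] 
bin rim
[0.5817 0.4567 0.12  ] [0.5489 0.2272 0.12  ] [0.3813 0.2501 0.12  ] [0.4111 0.4787 0.12  ] 
bin rim sc
[0.3842 0.2765 0.12  ] [0.4107 0.4792 0.12  ] [0.6061 0.4508 0.12  ] [0.5882 0.2575 0.12  ] 
jar
[0.7375 0.1159 0.075 ] 
yel
[0.5127 0.1612 0.06  ] [ 0.4162 -0.0172  0.06  ] 
board
[0.7192 0.2332 0.03  ]
```

```bash
python3 - <<'E'
from h import *
import pickle
T,S=pickle.load(open("cams.pkl","rb"))
crop(T,95,210,235,325,5,"pics/tb.png"); crop(S,395,260,570,425,4,"pics/sb.png")
E
```

```text
(no output)
```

View pics/tb.png

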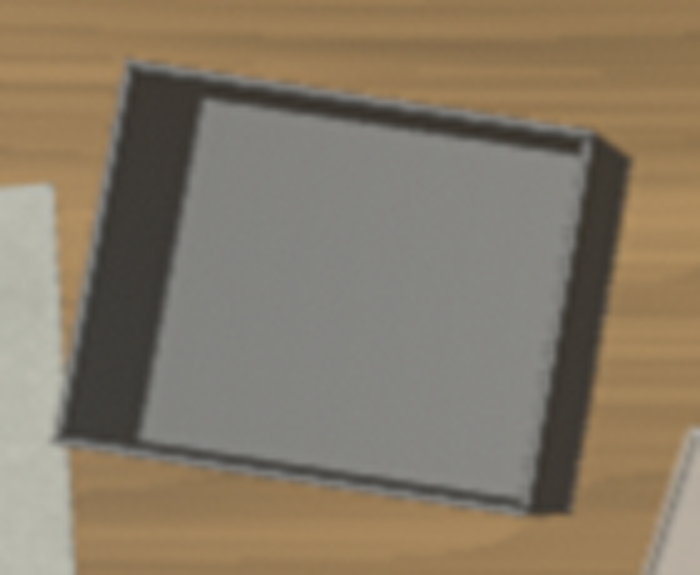

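View pics/sb.png

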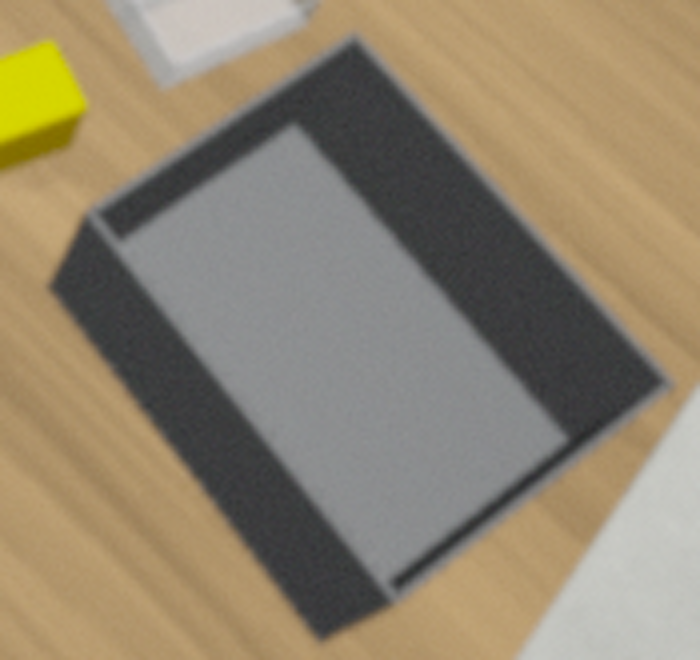

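Request:
jog_arm(dr=[[0,0,-0.132],[0,0,-0.132],[0,0,-0.132],[0,0,-0.132],[0,0,-0.132],[0,0,-0.134],[0,0,0],[0,0,0],[0,0,0],[0,0,0]], slide=[[0,0,0],[0,0,0],[0,0,0],[0,0,0],[0,0,0],[0,0,0],[0.0235,-0.0434,0],[0.0235,-0.0434,0],[0.0235,-0.0434,0],[0.0235,-0.0434,0]], gripper=[1,1,1,1,1,1,1,1,1,1], force=60)

```text
time_s: 1.25
position: [0.3396, -0.4028, 0.2423]
tool_rot: [[0.902, -0.432, 0.0], [-0.432, -0.902, -0.0], [0.0, -0.0, -1.0]]
ft_force: [0.3, 0.1, -0.1]
grip_width: 0.0853
```

The crops confirm the choice: brown blocks are the chocks, and the bin rim corners show in both views (top crop (128,62),(595,133),(535,513),(60,438)).

```bash
python3 - <<'E'
from h import *
import pickle
T,S=pickle.load(open("cams.pkl","rb"))
a=[ray(T,u/5+95,v/5+210,.12) for u,v in[(128,62),(595,133),(535,513),(60,438)]]
b=[ray(S,u/4+395,v/4+260,.12) for u,v in[(355,37),(668,382),(390,602),(92,212)]]
for q in(a,b):
    q=np.array(q);print(np.round(q[:,:2],4).tolist(),q.mean(0)[:2].round(4),np.linalg.norm(np.roll(q,-1,0)-q,axis=1).round(3))
E
```

```text
[[0.5831, 0.4577], [0.552, 0.2411], [0.3775, 0.2636], [0.4097, 0.481]] [0.4806 0.3608] [0.219 0.176 0.22  0.175]
[[0.3815, 0.2736], [0.4119, 0.4844], [0.5876, 0.4594], [0.5529, 0.2483]] [0.4835 0.3664] [0.213 0.177 0.214 0.173]
```

Request:
jog_arm(dr=[[0,0,0],[0,0,0],[0,0,0],[0,0,0],[0,0,0],[0,0,0],[0,0,0],[0,0,0],[0,0,0],[0,0,0]], slide=[[0.0234,-0.0434,0],[0.0234,-0.0434,0],[0.0234,-0.0434,0],[0.0234,-0.0434,0],[0.0234,-0.0434,0],[0.0234,-0.0434,0],[0.0234,-0.0434,0],[0.0234,-0.0434,0],[0,0,0],[0,0,0]], gripper=[1,1,1,1,1,1,1,1,1,1])

```text
time_s: 2.25
position: [0.6573, -0.1709, 0.2415]
tool_rot: [[0.903, -0.43, -0.001], [-0.43, -0.903, 0.0], [-0.001, 0.0, -1.0]]
ft_force: [0.9, -0.7, 0.1]
grip_width: 0.0854
```

```bash
python3 - <<'E'
from rig import viewer
from h import *
W=viewer.get_image("wrist"); cv2.imwrite("pics/w1.png",W["pixels"])
import pickle; pickle.dump(W,open("w1.pkl","wb"))
print(proj(W,[.6575,-.1715,.095]))
E
```

```text
[326.24210629 223.9213392 ]
```

View pics/w1.png

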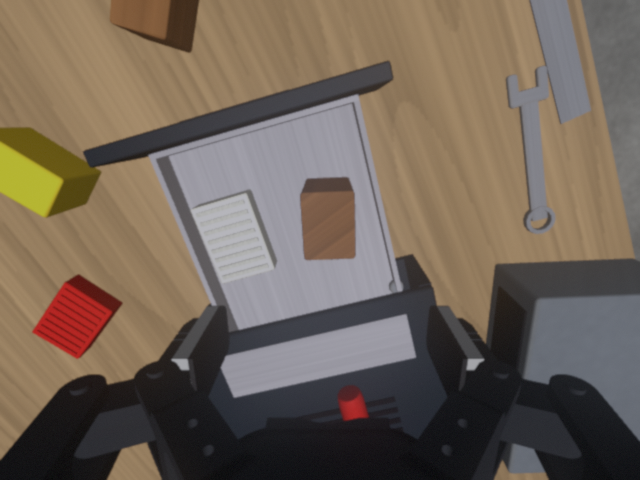

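The wrist view shows chock_a's top face centred at (329,226), against (326,224) predicted. It is square to the jaws, so I'll descend and grip.

Request:
jog_arm(dr=[[0,0,0],[0,0,0],[0,0,0],[0,0,0],[0,0,0],[0,0,0],[0,0,0],[0,0,0],[0,0,0],[0,0,0]], slide=[[0,0,0.03],[0,0,0.03],[0,0,0.03],[0,0,0.03],[0,0,0.03],[0,0,0.028],[0,0,0],[0,0,0],[0,0,0],[0,0,0]], gripper=[1,1,1,1,1,1,1,-1,-1,-1], force=60)

```text
time_s: 3.3
position: [0.6575, -0.1722, 0.0664]
tool_rot: [[0.902, -0.432, 0.003], [-0.432, -0.902, -0.001], [0.003, 0.0, -1.0]]
ft_force: [-3.0, 0.3, 22.4]
grip_width: 0.0448
```

Request:
jog_arm(dr=[[0,0,0],[0,0,0],[0,0,0],[0,0,0],[0,0,0],[0,0,0],[0,0,0],[0,0,0],[0,0,0],[0,0,0]], slide=[[0,0,0],[0,0,0],[0,0,0],[0,0,0],[0,0,-0.01],[0,0,-0.02],[0,0,-0.04],[0,0,-0.04],[0,0,-0.04],[0,0,0]], gripper=[-1,-1,-1,-1,-1,-1,-1,-1,-1,-1])

```text
time_s: 4.3
position: [0.6585, -0.1721, 0.2219]
tool_rot: [[0.902, -0.431, 0.011], [-0.431, -0.902, -0.005], [0.012, -0.0, -1.0]]
ft_force: [1.6, -0.4, -0.9]
grip_width: 0.0446
```

```bash
python3 - <<'E'
from rig import viewer,observe
from h import *
W=viewer.get_image("scene"); cv2.imwrite("pics/s2.png",W["pixels"])
s=observe();print(s["q"],s["position"],s["grip_width"])
E
```

```text
[-2.45928172e+01  3.60538824e+01  5.34110314e+01  2.71457770e-03
  9.01587935e+01  9.50615834e-01] [ 0.65764883 -0.17176063  0.21811183] 0.04491095616842527
```

View pics/s2.png

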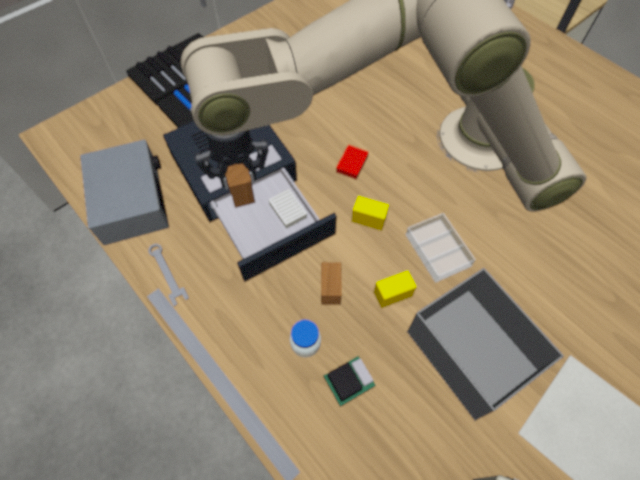

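Chock_a is held above the drawer (scene (238,185)). Next I'll carry it to the far half of the bin.

Request:
jog_arm(dr=[[0,0,-0.1],[0,0,-0.1],[0,0,-0.105],[0,0,0],[0,0,0],[0,0,0],[0,0,0],[0,0,0],[0,0,0],[0,0,0]], slide=[[0,0,-0.01],[0,0,0],[0,0,0],[-0.01,-0.02,0],[-0.018,-0.04,0],[-0.018,-0.04,0],[-0.018,-0.04,0],[-0.018,-0.04,0],[-0.018,-0.04,0],[-0.018,-0.04,0]], gripper=[-1,-1,-1,-1,-1,-1,-1,-1,-1,-1])

```text
time_s: 5.35
position: [0.5753, 0.104, 0.2232]
tool_rot: [[0.99, -0.141, -0.002], [-0.141, -0.99, 0.0], [-0.002, 0.0, -1.0]]
ft_force: [-0.4, -0.0, -2.1]
grip_width: 0.0446
```

Request:
jog_arm(dr=[[0,0,0],[0,0,0],[0,0,0],[0,0,0],[0,0,0],[0,0,0],[0,0,0],[0,0,0],[0,0,0],[0,0,0]], slide=[[-0.018,-0.04,0],[-0.018,-0.04,0],[-0.018,-0.04,0],[-0.018,-0.04,0],[-0.018,-0.04,0],[-0.018,-0.04,0],[-0.018,-0.04,0],[-0.006,-0.02,0],[0,0,0],[0,0,0]], gripper=[-1,-1,-1,-1,-1,-1,-1,-1,-1,-1])

```text
time_s: 6.35
position: [0.4877, 0.4177, 0.2231]
tool_rot: [[0.99, -0.14, -0.002], [-0.14, -0.99, -0.001], [-0.002, 0.002, -1.0]]
ft_force: [1.5, -0.3, -2.2]
grip_width: 0.0443
```

```bash
python3 - <<'E'
from rig import viewer,observe
from h import *
W=viewer.get_image("wrist"); cv2.imwrite("pics/w3.png",W["pixels"])
s=observe();print(s["q"],s["position"],s["grip_width"])
E
```

```text
[ 2.99793751e+01  3.20212105e+01  6.00213398e+01 -1.65260008e-02
  8.80572868e+01  3.80856077e+01] [0.48812702 0.41715313 0.22354396] 0.04446832321440527
```

View pics/w3.png

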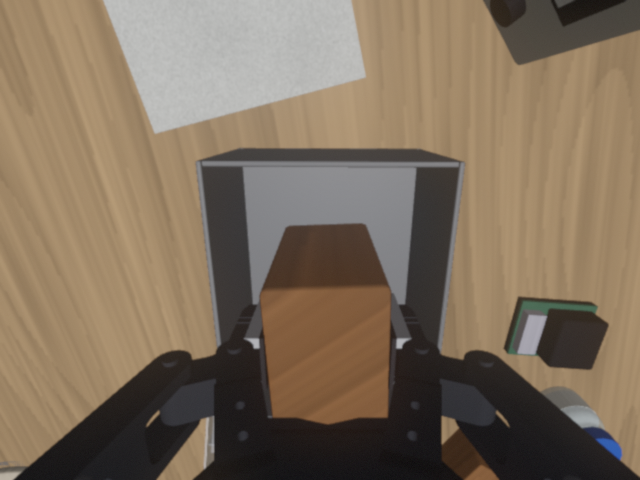

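The block hangs centred between the bin's side walls, with the far wall at rows 150–165 clear. I'll lower, release and lift.

Request:
jog_arm(dr=[[0,0,0],[0,0,0],[0,0,0],[0,0,0],[0,0,0],[0,0,0],[0,0,0],[0,0,0],[0,0,0],[0,0,0]], slide=[[0,0,0.03],[0,0,0.03],[0,0,0.03],[0,0,0.03],[0,0,0.025],[0,0,0.012],[0,0,0],[0,0,0],[0,0,0],[0,0,0]], gripper=[-1,-1,-1,-1,-1,-1,-1,-1,0.6,0.6])

```text
time_s: 7.4
position: [0.4887, 0.4182, 0.0688]
tool_rot: [[0.99, -0.141, 0.002], [-0.141, -0.99, 0.001], [0.002, -0.002, -1.0]]
ft_force: [0.2, -0.2, -0.0]
grip_width: 0.0683
```

Request:
jog_arm(dr=[[0,0,0],[0,0,0],[0,0,0],[0,0,0],[0,0,0],[0,0,0],[0,0,0],[0,0,0],[0,0,0],[0,0,0]], slide=[[0,0,0],[0,0,0],[0,0,0],[0,0,-0.02],[0,0,-0.03],[0,0,-0.03],[0,0,-0.03],[0,0,-0.03],[0,0,-0.018],[0,0,0]], gripper=[0.8,0.8,0.8,0.8,0.8,0.8,0.8,0.8,0.8,1])

```text
time_s: 8.4
position: [0.4888, 0.4184, 0.2282]
tool_rot: [[0.99, -0.14, 0.005], [-0.14, -0.99, 0.003], [0.004, -0.003, -1.0]]
ft_force: [0.1, -0.5, -1.0]
grip_width: 0.085
```

```bash
python3 - <<'E'
from rig import viewer,observe
from h import *
W=viewer.get_image("wrist"); cv2.imwrite("pics/w4.png",W["pixels"])
s=observe();print(s["q"],s["position"],s["grip_width"])
E
```

```text
[3.00379631e+01 3.19171549e+01 5.98018546e+01 1.61929492e-03
 8.81696994e+01 3.81136238e+01] [0.48829064 0.41808358 0.22602126] 0.08565303396072252
```

View pics/w4.png

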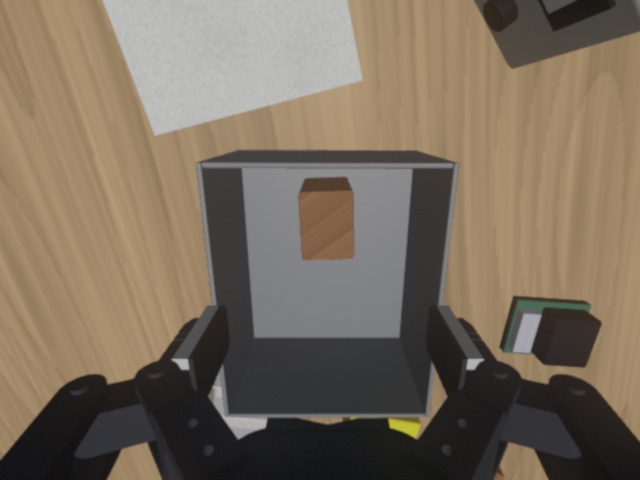

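Chock_a now stands in the far half of the bin (wrist (327,225)). On to chock_b.

Request:
jog_arm(dr=[[0,0,0.122],[0,0,0.122],[0,0,0.122],[0,0,0.122],[0,0,0.122],[0,0,0],[0,0,0],[0,0,0],[0,0,0],[0,0,0]], slide=[[0,0,0],[0,0,0],[0,0,0],[0,0,0],[0,0,0],[0.037,0.0198,0],[0.037,0.0198,0],[0.037,0.0198,0],[0.037,0.0198,0],[0.037,0.0198,0]], gripper=[1,1,1,1,1,1,1,1,1,1])

```text
time_s: 9.45
position: [0.5556, 0.2176, 0.2236]
tool_rot: [[0.731, -0.682, -0.003], [-0.682, -0.731, -0.0], [-0.002, 0.002, -1.0]]
ft_force: [0.5, -0.1, 0.4]
grip_width: 0.0855
```

Request:
jog_arm(dr=[[0,0,0],[0,0,0],[0,0,0],[0,0,0],[0,0,0],[0,0,0],[0,0,0],[0,0,0],[0,0,0],[0,0,0]], slide=[[0.037,0.0198,0],[0.037,0.0198,0],[0.037,0.0198,0],[0.037,0.0198,0],[0,0,0.03],[0,0,0.02],[0,0,0],[0,0,0],[0,0,0],[0,0,0]], gripper=[1,1,1,1,1,1,1,1,1,1])

```text
time_s: 10.45
position: [0.6103, 0.0607, 0.1764]
tool_rot: [[0.731, -0.682, 0.002], [-0.682, -0.731, -0.0], [0.001, -0.001, -1.0]]
ft_force: [0.3, 0.1, 0.4]
grip_width: 0.0854
```

```bash
python3 - <<'E'
from rig import viewer,observe
from h import *
W=viewer.get_image("wrist"); cv2.imwrite("pics/w5.png",W["pixels"])
s=observe();print(s["q"],s["position"],s["grip_width"],proj(W,[.6105,.06,.06]),proj(W,list(s["position"][:2])+[.06]))
E
```

```text
[-5.36636040e+00  3.09981447e+01  6.99519114e+01  8.85071434e-04
  7.89590485e+01  3.76406403e+01] [0.61020245 0.06070135 0.17623353] 0.08570879357339775 [325.26291545 235.99490709] [324.33367718 235.60161819]
```

View pics/w5.png

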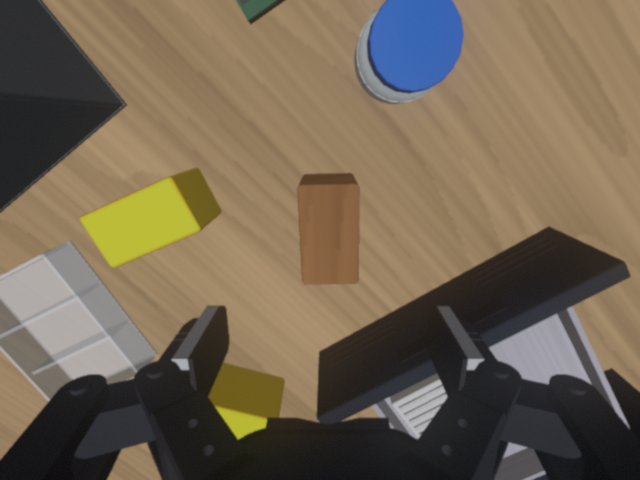

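Chock_b's top face is centred at (328,234) and aligned, within about 1 mm of the prediction. I'll descend and grip.

Request:
jog_arm(dr=[[0,0,0],[0,0,0],[0,0,0],[0,0,0],[0,0,0],[0,0,0],[0,0,0],[0,0,0],[0,0,0],[0,0,0]], slide=[[0,0,0.03],[0,0,0.03],[0,0,0.03],[0,0,0.03],[0,0,0.016],[0,0,0.005],[0,0,0],[0,0,0],[0,0,0],[0,0,0]], gripper=[1,1,1,1,1,1,1,-1,-1,-1], force=60)

```text
time_s: 11.5
position: [0.6104, 0.0604, 0.0354]
tool_rot: [[0.731, -0.682, 0.002], [-0.682, -0.731, -0.0], [0.001, -0.001, -1.0]]
ft_force: [-7.5, -0.6, 45.3]
grip_width: 0.0444
```

Request:
jog_arm(dr=[[0,0,0],[0,0,0],[0,0,0],[0,0,0],[0,0,0],[0,0,0],[0,0,0],[0,0,0],[0,0,0],[0,0,0]], slide=[[0,0,0],[0,0,0],[0,0,0],[0,0,-0.01],[0,0,-0.03],[0,0,-0.04],[0,0,-0.04],[0,0,-0.04],[0,0,-0.03],[0,0,0]], gripper=[-1,-1,-1,-1,-1,-1,-1,-1,-1,-1])

```text
time_s: 12.5
position: [0.6111, 0.0605, 0.2295]
tool_rot: [[0.731, -0.682, 0.009], [-0.682, -0.731, -0.001], [0.007, -0.005, -1.0]]
ft_force: [0.5, 0.3, -1.0]
grip_width: 0.0445
```

Request:
jog_arm(dr=[[0,0,-0.122],[0,0,-0.122],[0,0,-0.122],[0,0,-0.122],[0,0,-0.122],[0,0,0],[0,0,0],[0,0,0],[0,0,0],[0,0,0]], slide=[[0,0,0],[0,0,0],[0,0,0],[0,0,0],[0,0,0],[-0.02,-0.025,0],[-0.0285,-0.0378,0],[-0.0285,-0.0378,0],[-0.0285,-0.0378,0],[-0.0285,-0.0378,0]], gripper=[-1,-1,-1,-1,-1,-1,-1,-1,-1,-1])

```text
time_s: 13.5
position: [0.5004, 0.255, 0.2235]
tool_rot: [[0.99, -0.141, -0.002], [-0.141, -0.99, -0.0], [-0.002, 0.001, -1.0]]
ft_force: [0.3, 0.4, -1.4]
grip_width: 0.0446
```

Request:
jog_arm(dr=[[0,0,0],[0,0,0],[0,0,0],[0,0,0],[0,0,0],[0,0,0],[0,0,0],[0,0,0],[0,0,0],[0,0,0]], slide=[[-0.0285,-0.0378,0],[-0.008,-0.0128,0],[0,0,0],[0,0,0],[0,0,0],[0,0,0],[0,0,0],[0,0,0],[0,0,0],[0,0,0]], gripper=[-1,-1,-1,-1,-1,-1,-1,-1,-1,-1])

```text
time_s: 14.5
position: [0.4731, 0.3089, 0.2243]
tool_rot: [[0.99, -0.141, 0.0], [-0.141, -0.99, 0.0], [0.0, -0.0, -1.0]]
ft_force: [-0.3, -0.3, -0.7]
grip_width: 0.0449
```

```bash
python3 - <<'E'
from rig import viewer,observe
from h import *
W=viewer.get_image("wrist"); cv2.imwrite("pics/w6.png",W["pixels"])
s=observe();print(s["q"],s["position"],s["grip_width"])
E
```

```text
[2.11455772e+01 2.40725298e+01 7.37271685e+01 4.39053540e-04
 8.21985784e+01 2.92250740e+01] [0.47306302 0.30895712 0.22433404] 0.04439192415082634
```

View pics/w6.png

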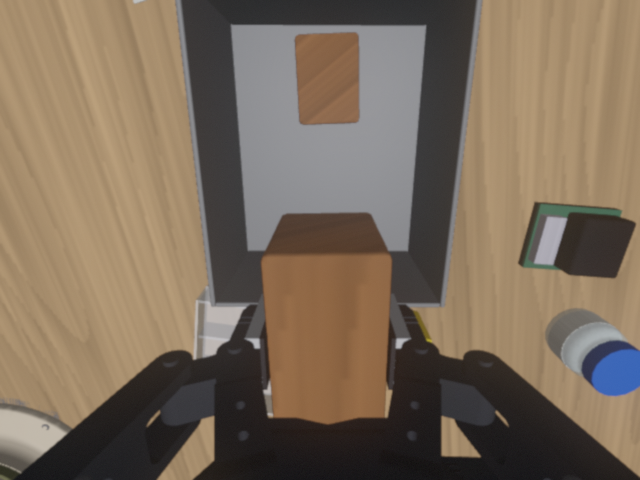

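B clears A (327,78), so I'll shift it 8 mm farther in for margin at the near wall, then lower, release and lift.

Request:
jog_arm(dr=[[0,0,0],[0,0,0],[0,0,0],[0,0,0],[0,0,0],[0,0,0],[0,0,0],[0,0,0],[0,0,0],[0,0,0]], slide=[[0,-0.008,0],[0,0,0.03],[0,0,0.03],[0,0,0.03],[0,0,0.03],[0,0,0.025],[0,0,0.013],[0,0,0],[0,0,0],[0,0,0]], gripper=[-1,-1,-1,-1,-1,-1,-1,-1,-1,0.6])

```text
time_s: 15.55
position: [0.4748, 0.3174, 0.0675]
tool_rot: [[0.99, -0.14, 0.002], [-0.14, -0.99, 0.001], [0.002, -0.001, -1.0]]
ft_force: [-0.4, -0.8, 0.7]
grip_width: 0.0576
```

Request:
jog_arm(dr=[[0,0,0],[0,0,0],[0,0,0],[0,0,0],[0,0,0],[0,0,0],[0,0,0],[0,0,0],[0,0,0],[0,0,0]], slide=[[0,0,0],[0,0,0],[0,0,0],[0,0,-0.02],[0,0,-0.03],[0,0,-0.03],[0,0,-0.03],[0,0,-0.03],[0,0,-0.018],[0,0,0]], gripper=[0.8,0.8,0.8,0.8,0.8,0.8,0.8,0.8,0.8,0.8])

```text
time_s: 16.55
position: [0.4749, 0.3172, 0.227]
tool_rot: [[0.99, -0.14, 0.005], [-0.14, -0.99, 0.002], [0.005, -0.003, -1.0]]
ft_force: [0.3, -0.5, -1.1]
grip_width: 0.0765
```

```bash
python3 - <<'E'
from rig import viewer,observe
from h import *
for n in("scene","wrist"):
    W=viewer.get_image(n); cv2.imwrite(f"pics/{n}7.png",W["pixels"])
s=observe();print(s["q"],s["position"],s["grip_width"])
E
```

```text
[ 2.18631565e+01  2.46111754e+01  7.29271359e+01 -2.02192666e-03
  8.24918548e+01  2.99423182e+01] [0.47393317 0.31676273 0.22377618] 0.07659251768408638
```

View pics/scene7.png

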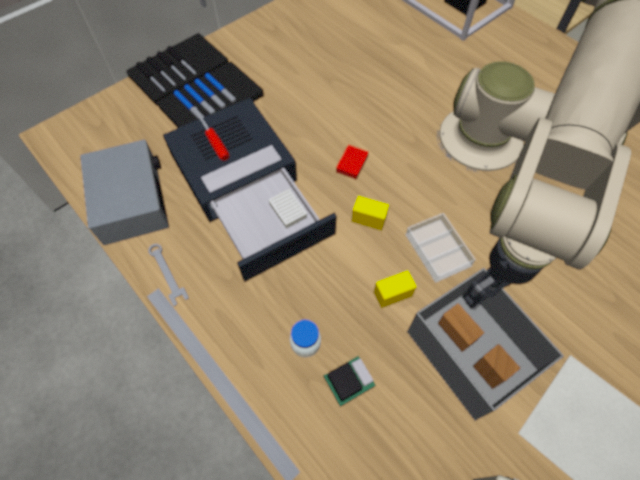

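View pics/wrist7.png

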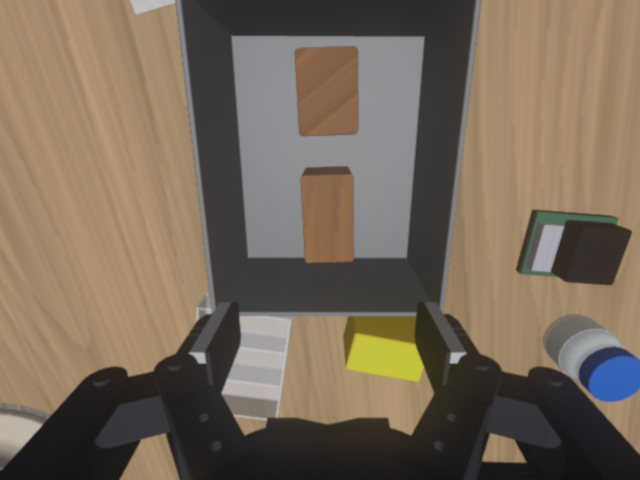

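Both chocks rest in the bin: wrist shows A at (327,90) and B at (328,215). The cartridge is still flat in the open drawer (scene (288,208)). Next I'll close the fingers and go to the front of the panel.

Request:
jog_arm(dr=[[0,0,0.042],[0,0,0],[0,0,0],[0,0,0],[0,0,0],[0,0,0],[0,0,0],[0,0,0],[0,0,0],[0,0,0]], slide=[[0,0,0],[0.0273,0.0354,0],[0.0273,0.0354,0],[0.0273,0.0354,0],[0.0273,0.0354,0],[0.0273,0.0354,0],[0.0273,0.0354,0],[0.0273,0.0354,0],[0.0273,0.0354,0],[0,0,0]], gripper=[-1,-1,-1,-1,-1,-1,-1,-1,-1,-1])

```text
time_s: 17.65
position: [0.6386, -0.0062, 0.2215]
tool_rot: [[0.982, -0.187, -0.003], [-0.187, -0.982, -0.0], [-0.003, 0.001, -1.0]]
ft_force: [0.1, 0.1, -0.9]
grip_width: -0.0002
```

Request:
jog_arm(dr=[[0,0,0],[0,0,0],[0,0,0],[0,0,0],[0,0,0],[0,0,0],[0,0,0],[0,0,0],[0,0,0],[0,0,0]], slide=[[0,0,0.03],[0,0,0.03],[0,0,0.03],[0,0,0.03],[0,0,0.03],[0,0,0.008],[0,0,0],[0,0,0],[0,0,0],[0,0,0]], gripper=[-1,-1,-1,-1,-1,-1,-1,-1,-1,-1])

```text
time_s: 18.65
position: [0.6378, -0.0013, 0.0676]
tool_rot: [[0.983, -0.182, 0.002], [-0.182, -0.983, -0.0], [0.002, -0.0, -1.0]]
ft_force: [0.2, 0.0, -0.3]
grip_width: 0.0001
```

```bash
python3 - <<'E'
from rig import viewer,observe
from h import *
for n in("scene","top"):
    W=viewer.get_image(n); cv2.imwrite(f"pics/{n}8.png",W["pixels"])
s=observe();print(s["position"],s["tool_rot"],s["ft_force"],s["grip_width"])
E
```

```text
[ 0.63762938 -0.0013522   0.06709505] [[ 9.83290973e-01 -1.82036656e-01  1.23250754e-03]
 [-1.82036548e-01 -9.83291745e-01 -2.00295598e-04]
 [ 1.24837563e-03 -2.74125653e-05 -9.99999220e-01]] [-0.33294054 -0.64896483  0.32596532] -3.569852345863105e-05
```

View pics/scene8.png

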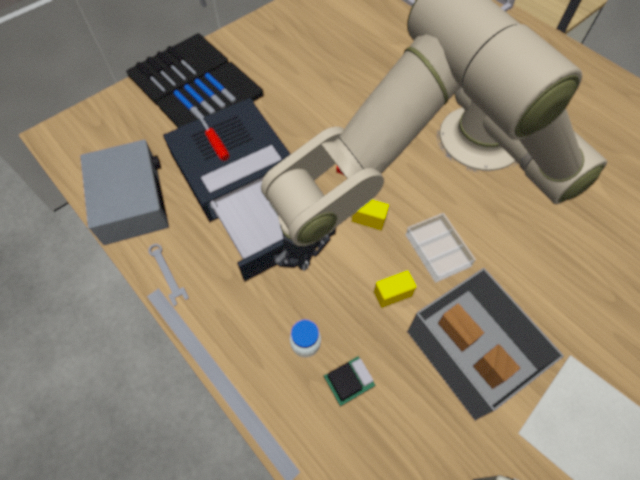

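The closed fingers stand in front of the panel (scene (300,250)) with free space ahead. I'll push slowly along tool +y.

Request:
jog_arm(dr=[[0,0,0],[0,0,0],[0,0,0],[0,0,0],[0,0,0],[0,0,0],[0,0,0],[0,0,0],[0,0,0],[0,0,0]], slide=[[0,0.008,0],[0,0.008,0],[0,0.008,0],[0,0.008,0],[0,0.006,0],[0,0.006,0],[0,0.006,0],[0,0.006,0],[0,0.006,0],[0,0.006,0]], gripper=[-1,-1,-1,-1,-1,-1,-1,-1,-1,-1])

```text
time_s: 19.75
position: [0.625, -0.0685, 0.0663]
tool_rot: [[0.983, -0.182, 0.0], [-0.182, -0.983, 0.0], [0.0, -0.0, -1.0]]
ft_force: [0.9, 1.7, 0.2]
grip_width: 0.0001
```

Request:
jog_arm(dr=[[0,0,0],[0,0,0],[0,0,0],[0,0,0],[0,0,0],[0,0,0],[0,0,0],[0,0,0],[0,0,0],[0,0,0]], slide=[[0,0.006,0],[0,0.006,0],[0,0.006,0],[0,0.006,0],[0,0.006,0],[0,0.006,0],[0,0.006,0],[0,0.006,0],[0,0.006,0],[0,0.006,0]], gripper=[-1,-1,-1,-1,-1,-1,-1,-1,-1,-1])

```text
time_s: 20.75
position: [0.614, -0.1277, 0.0663]
tool_rot: [[0.983, -0.182, -0.0], [-0.182, -0.983, 0.0], [-0.0, -0.0, -1.0]]
ft_force: [1.5, 1.6, -0.1]
grip_width: 0.0
```

```bash
python3 - <<'E'
from rig import viewer,observe
from h import *
for n in("scene","top"):
    W=viewer.get_image(n); cv2.imwrite(f"pics/{n}9.png",W["pixels"])
    if n=="top": crop(W,265,150,465,300,4,"pics/t9c.png")
s=observe();print(s["position"],s["ft_force"])
E
```

```text
[ 0.61386908 -0.12820753  0.06631869] [ 0.03127491  0.62629288 -0.13498848]
```

View pics/scene9.png

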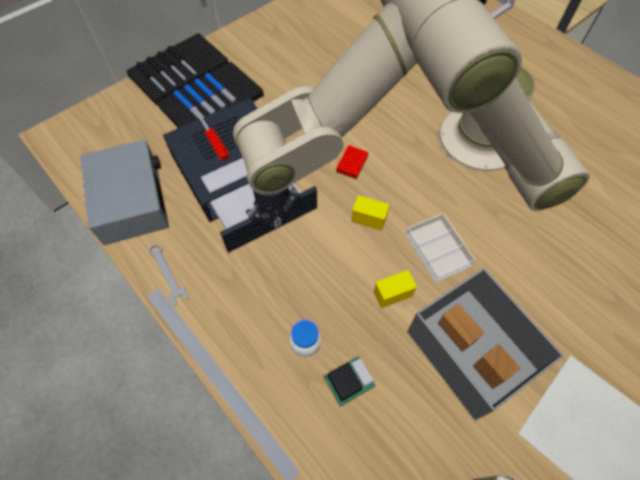

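View pics/t9c.png

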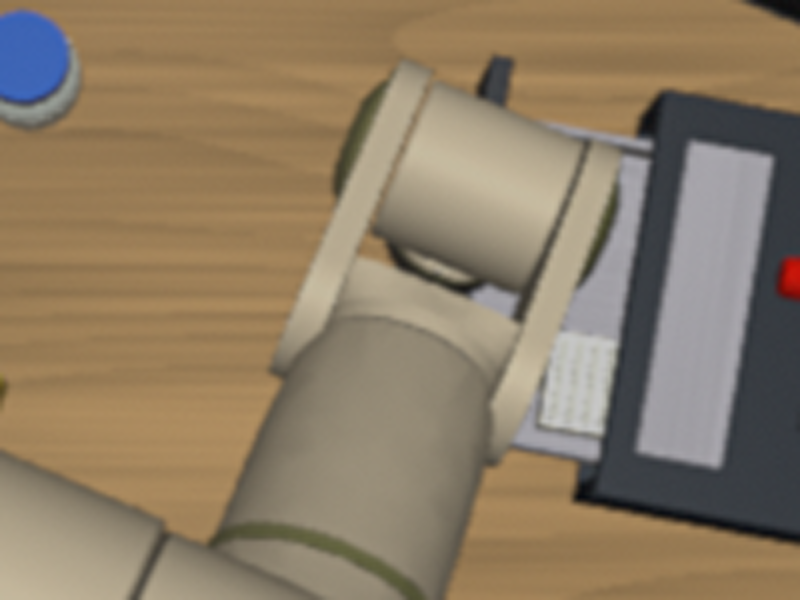

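The drawer slides cleanly and the cartridge lies flat (crop (580,385)). Continuing.

Request:
jog_arm(dr=[[0,0,0],[0,0,0],[0,0,0],[0,0,0],[0,0,0],[0,0,0],[0,0,0],[0,0,0],[0,0,0],[0,0,0]], slide=[[0,0.007,0],[0,0.007,0],[0,0.007,0],[0,0.007,0],[0,0.007,0],[0,0.007,0],[0,0.007,0],[0,0.007,0],[0,0.005,0],[0,0.005,0]], gripper=[-1,-1,-1,-1,-1,-1,-1,-1,-1,-1])

```text
time_s: 21.85
position: [0.602, -0.1925, 0.0663]
tool_rot: [[0.983, -0.182, 0.0], [-0.182, -0.983, -0.0], [0.0, -0.0, -1.0]]
ft_force: [-0.5, 2.0, -0.6]
grip_width: 0.0001
```

Request:
jog_arm(dr=[[0,0,0],[0,0,0],[0,0,0],[0,0,0],[0,0,0],[0,0,0],[0,0,0],[0,0,0],[0,0,0],[0,0,0]], slide=[[0,0.002,0],[0,0.002,0],[0,0.001,0],[0,0.001,0],[0,0.001,0],[0,0.001,0],[0,0.001,0],[0,0.001,0],[0,0.001,0],[0,0.001,0]], gripper=[-1,-1,-1,-1,-1,-1,-1,-1,-1,-1])

```text
time_s: 22.85
position: [0.5999, -0.204, 0.0663]
tool_rot: [[0.983, -0.182, 0.0], [-0.182, -0.983, -0.0], [0.0, 0.0, -1.0]]
ft_force: [0.2, 1.8, -0.6]
grip_width: -0.0001
```

```bash
python3 - <<'E'
from rig import viewer,observe
from h import *
for n in("scene","top"):
    W=viewer.get_image(n); cv2.imwrite(f"pics/{n}10.png",W["pixels"])
    if n=="scene": crop(W,150,90,350,240,4,"pics/s10c.png")
s=observe();print(s["position"],s["ft_force"])
E
```

```text
[ 0.59988652 -0.20408529  0.0663112 ] [ 0.82184127  0.97598541 -0.54656582]
```

View pics/s10c.png

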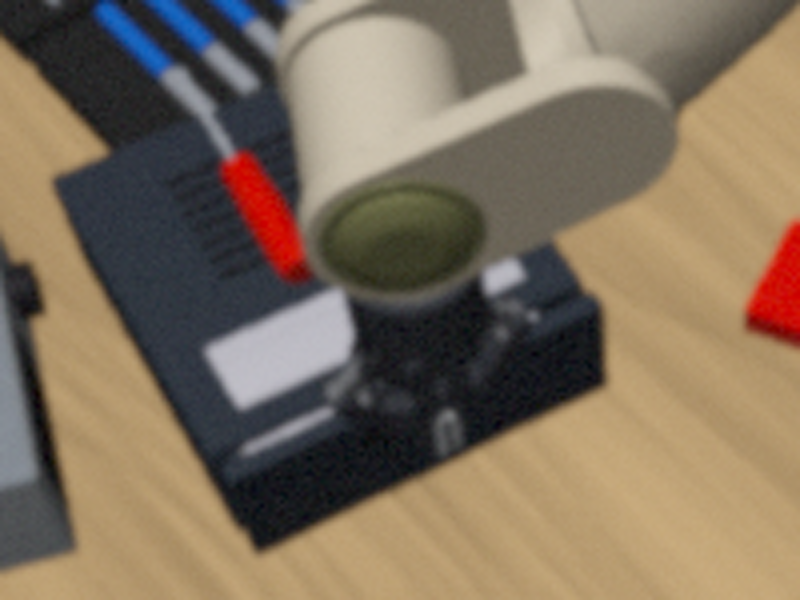

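A gap of about 20 mm remains (light strip at crop (285,435)). I'll push on in small steps and watch the force.

Request:
jog_arm(dr=[[0,0,0],[0,0,0],[0,0,0],[0,0,0],[0,0,0],[0,0,0],[0,0,0],[0,0,0],[0,0,0],[0,0,0]], slide=[[0,0.001,0],[0,0.001,0],[0,0.001,0],[0,0.001,0],[0,0.001,0],[0,0.001,0],[0,0.001,0],[0,0.001,0],[0,0.001,0],[0,0.001,0]], gripper=[-1,-1,-1,-1,-1,-1,-1,-1,-1,-1])

```text
time_s: 23.95
position: [0.5983, -0.2126, 0.0663]
tool_rot: [[0.983, -0.181, 0.0], [-0.181, -0.983, 0.002], [-0.0, -0.002, -1.0]]
ft_force: [2.5, 6.8, -0.0]
grip_width: -0.0001
```

Request:
jog_arm(dr=[[0,0,0],[0,0,0],[0,0,0],[0,0,0],[0,0,0],[0,0,0],[0,0,0],[0,0,0],[0,0,0],[0,0,0]], slide=[[0,0.001,0],[0,0.001,0],[0,0.001,0],[0,0.001,0],[0,0.001,0],[0,0,0],[0,0,0],[0,0,0],[0,0,0],[0,0,0]], gripper=[-1,-1,-1,-1,-1,-1,-1,-1,-1,-1])

```text
time_s: 24.95
position: [0.5971, -0.2187, 0.0663]
tool_rot: [[0.983, -0.182, -0.0], [-0.182, -0.983, -0.0], [-0.0, 0.0, -1.0]]
ft_force: [0.4, -1.3, -0.4]
grip_width: -0.0001
```

```bash
python3 - <<'E'
from rig import viewer,observe
from h import *
W=viewer.get_image("scene"); crop(W,150,90,350,240,4,"pics/s11c.png")
s=observe();print(s["position"],s["ft_force"])
E
```

```text
[ 0.59714065 -0.21872141  0.06634604] [-0.37702305  0.24586723  0.19313551]
```

View pics/s11c.png

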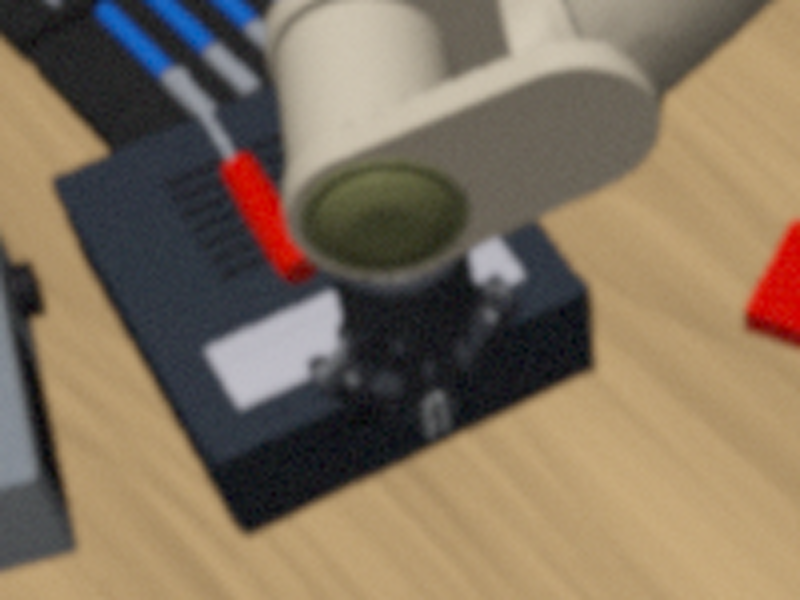

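Resistance rose to about 7 N and then vanished, so the detent has snapped through, and the gap is closed. I'll push a few mm more to feel for the stop.

Request:
jog_arm(dr=[[0,0,0],[0,0,0],[0,0,0],[0,0,0],[0,0,0],[0,0,0],[0,0,0],[0,0,0],[0,0,0],[0,0,0]], slide=[[0,0.001,0],[0,0.001,0],[0,0.001,0],[0,0.001,0],[0,0,0],[0,0,0],[0,0,0],[0,0,0],[0,0,0],[0,0,0]], gripper=[-1,-1,-1,-1,-1,-1,-1,-1,-1,-1])

```text
time_s: 26.0
position: [0.5969, -0.2194, 0.0663]
tool_rot: [[0.984, -0.181, 0.0], [-0.181, -0.984, 0.005], [-0.0, -0.005, -1.0]]
ft_force: [4.3, 15.2, 2.1]
grip_width: -0.0002
```

It met the stop at 15 N after 0.7 mm. I'll back off, lift and check.

Request:
jog_arm(dr=[[0,0,0],[0,0,0],[0,0,0],[0,0,0],[0,0,0],[0,0,0],[0,0,0],[0,0,0],[0,0,0],[0,0,0]], slide=[[0,-0.005,0],[0,-0.015,0],[0,-0.03,0],[0,-0.03,0],[0,-0.03,-0.01],[0,0,-0.04],[0,0,-0.04],[0,0,-0.04],[0,0,-0.03],[0,0,0]], gripper=[-1,-1,-1,-1,-1,-1,-1,-1,-1,-1])

```text
time_s: 27.0
position: [0.6177, -0.1143, 0.2312]
tool_rot: [[0.983, -0.182, 0.008], [-0.182, -0.983, -0.003], [0.009, 0.002, -1.0]]
ft_force: [-0.8, -0.4, -0.1]
grip_width: -0.0001
```

Request:
jog_arm(dr=[[0,0,0],[0,0,0],[0,0,0],[0,0,0],[0,0,0],[0,0,0],[0,0,0],[0,0,0],[0,0,0],[0,0,0]], slide=[[-0.02,-0.04,0],[-0.02,-0.04,0],[-0.02,-0.04,0],[-0.02,-0.04,0],[-0.02,-0.04,0],[0,0,0],[0,0,0],[0,0,0],[0,0,0],[0,0,0]], gripper=[-1,-1,-1,-1,-1,-1,-1,-1,-1,-1])

```text
time_s: 28.0
position: [0.5548, 0.0996, 0.2261]
tool_rot: [[0.983, -0.183, -0.0], [-0.183, -0.983, -0.0], [-0.0, 0.0, -1.0]]
ft_force: [0.3, -0.6, -0.0]
grip_width: -0.0
```

```bash
python3 - <<'E'
from rig import viewer,observe
from h import *
for n in("scene","top"):
    W=viewer.get_image(n); cv2.imwrite(f"pics/{n}12.png",W["pixels"])
    if n=="scene":
        crop(W,150,90,350,240,4,"pics/s12c.png")
s=observe();print(s["position"],s["ft_force"],s["time_s"])
E
```

```text
[0.55470265 0.09978636 0.22619971] [-0.4299905   0.36682351 -0.0575944 ] 28.1
```

View pics/top12.png

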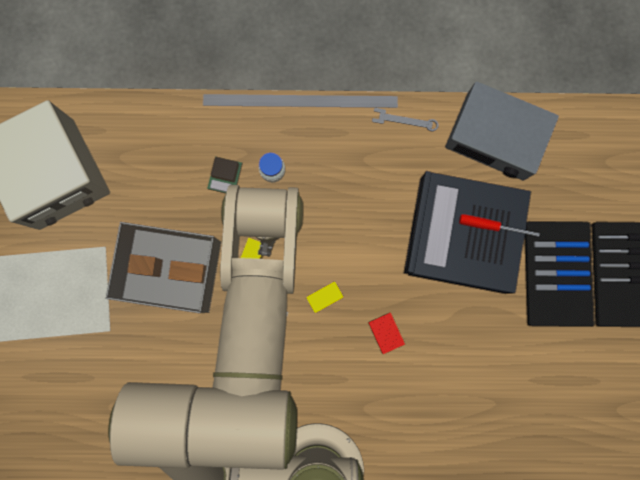

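View pics/s12c.png

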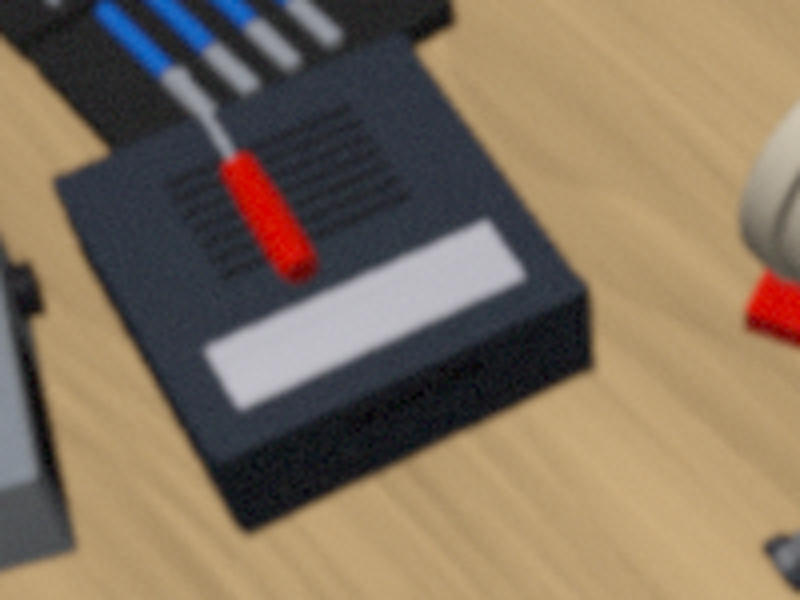

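View pics/scene12.png

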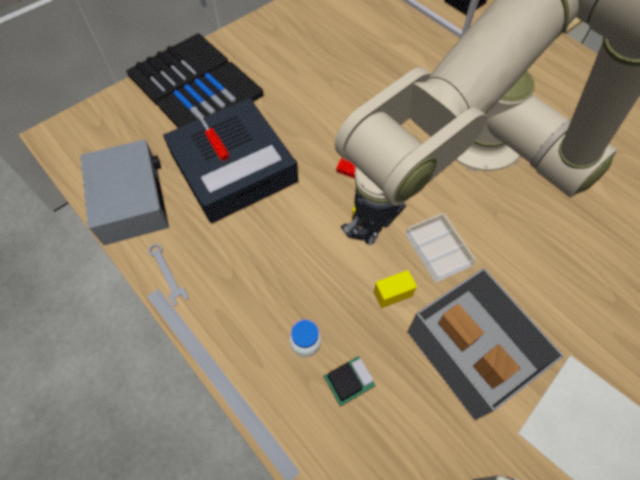

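The drawer stays shut (scene front edge at (255,195)). Both chocks are in the bin (scene (460,325) and (496,365)), the bystanders haven't moved, and the robot touches nothing. Handing in.

```bash
python3 -c "
from rig import env
print(env.close_job())"
```

```text
the job is handed in; nothing more can be done
None
```

I put both wooden chocks in the scrap bin, then pushed the drawer home, and handed the job in at about 28 s; the hand-in reported no verdict.

- **Chocks:** the last pictures show both in the bin, chock_a in the far half and chock_b in the near half.
- **Drawer:** the push met about 7 N, which then dropped away as the detent gave. The drawer then met its stop at 15 N and stayed shut after I backed the arm off. I judged "fully home" from the force and the pictures, since there was no reading of the opening.
- **Cartridge:** it lay flat in the drawer during the push, with about 90 mm still to go. It can't be seen with the drawer shut, so its final position is not confirmed.
- **Bystanders:** the jar, circuit board, parts box and screwdriver look unmoved, and the yellow and red look-alikes were left alone.
- **Disagreements:** the top and scene cameras differed by up to about 6 mm on some points. The wrist camera agreed to about 1 mm before both grasps, and no check failed.

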